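Nip up the work rest of a boot brushing machine with the long arm of the hex key

TASK

The hex key is standing in the work rest's clamp screw by its long arm, where I spun the screw down finger-tight. Pull it out, flip it so that its short arm sits right down in the screw, then lean on the long arm and turn the screw clockwise until it comes up hard against its stop. Leave the key sitting in the screw by its short arm, as I still have to check the rest, and do not disturb the boot, the spray can or the cutter.

Things in the scene. Friction and masses are not known exactly. Their poses are not given: they have to be found in the camera images.
- key_elbow (a point): Bright steel L-shaped hex key, 14 mm across flats, 240 g, bend radius 20 mm. This point: where the centre lines of its arms cross. Long arm along its -z, short arm along its +x; flats of both arms face its +y and -y (pinch there). Mass centre 54 mm down the long arm. It starts with the long arm in the socket, leaning 0.1 rad, the short arm about level, pointing to +y within 0.8 rad.
- key_short_tip (a point): Centre of the end face of the short arm (axes as key_elbow), at key_elbow x = +49 mm. The ends of both arms are bevelled over 1 mm. The key is 56 mm by 140 mm overall.
- key_long_tip (a point): Centre of the end face of the long arm (axes as key_elbow), at key_elbow z = -133 mm.
- socket (a point): Centre of the floor of the hex socket in the upright M16 cap screw (head 24 mm wide), 48 mm above the bench. Site z is up; mouth at z = +13.5 mm, with a 1.5 mm bevel. 14.8 mm across flats: two of the six flats face point +y and -y, which turn with the screw. The key has about 0.1 rad of turning play either way in it, and left free by its short arm it sags by 0.1 to 0.2 rad.
- clamp_screw (a joint): Turn of the clamp screw in rad, clockwise seen from above. Starts at 0 to 0.1; hard stop (tight) at 0.85. Stiff: it stays where it is left and takes 1.0 N m at first, rising to 1.5 N m just before the stop, which is 9 to 13 N near the end of the long arm and too much for the short arm as a lever.
- machine: Green brush machine fixed to the bench. Origin on the bench right below the screw; +x to the brush wheel, +y to the motor. Bed 30 mm high. Rest's table: x 90 to 126, y -45 to 45, up to 112 mm high; wheel and guard: x 120 to 290, y -40 to 40, up to 210 high; motor: x 140 to 270, y 80 to 265, up to 225 high. Nothing above the screw head within 85 mm of it, nor on its -x side.
- boot: Loose brown leather work boot with a cream sole, 290 x 100 x 145 mm, toe along its +x; origin in the middle of its underside. Leave it alone.
- spray_can: Loose spray can, 60 mm across, 170 mm high; origin under its centre. Leave it alone.
- cutter: Loose spare toothed edge cutter, a steel wheel 48 mm across and 22 mm high lying flat on the bench; origin under its centre. Leave it alone.
There are look-alikes about, which are no part of the job. Of the things shaped like the part that bears key_elbow, the bare steel one is meant.

How it is judged:
By the outcome, as a careful person would: the job done as asked, in the order asked, and still so for the second after the job is handed in, with the robot touching nothing.
It also fails if it takes over 54 s, if anything falls off the work surface, if the arm or the gripper's body presses on something with over 40 N, if the wrist force passes 120 N, or if a joint passes its speed limit or range.

ROBOT

A 6-joint arm with a two-finger parallel gripper is mounted at the origin on the work surface. World frame = base frame: x ahead of the robot, y to its left, z up, the work surface at z = 0. Lengths are in m, angles in rad, forces in N, time in s.
With the tool pointing down it reaches from about 0.35 to 0.725 m from the base axis. Payload 6 kg.
Tool frame: the origin (TCP) lies midway between the tips of the shut fingers; the grasp point (between the pads) lies 19 mm behind it (manip.grip_depth is the distance from the TCP to the grasp point, in m); z points along the fingers, y is the line along which they close (so a half turn about z gives the same grasp; the last joint's range is limited). The gripper opens to 85 mm and grips with 20 to 120 N. Pads are 22 mm wide; open, the fingers measure 114 mm over their backs; the gripper's body (76 mm by 85 mm) begins 54 mm behind the grasp point. The pads swing forward as they close: fully open they stand 13 mm farther back than shut.
Start: joints at [-0.916, 0.04, 0.085, 0, -1.615, -0.334], TCP at [0.189, -0.569, 0.231] pointing down, gripper open.
Joint ranges: [-2.56, 2.56], [-1.29, 2.01], [-1.08, 1.49], [-3.29, 1.98], [-2.81, -0.18], [-2.99, 2.99]. Speed limits (rad/s): [2.57, 2.57, 3.01, 3.14, 3.14, 3.14].

INTERFACE

Orientations are given as a unit quaternion [x, y, z, w].
In Python, from bench import manip, set_gripper, optics, status gives the robot as it stands. Calls block until the motion is done:
- manip.reach(position, orientation): joint-space move of the TCP to a pose.
- manip.servo_line(position, orientation=None, velocity=0.15): straight line of the TCP; orientation=None keeps the orientation; velocity is the mean speed in m/s.
- manip.set_joints(angles): joint-space move.
- set_gripper(opening, grip_force=None): opening from 0.0 (shut) to 1.0 (fully open); grip_force is the grip in N (None keeps the last); returns when the fingers have stopped.
- manip.sleep(seconds).
- manip.inverse_kinematics(position, orientation): joint angles nearest the present ones, or None.
- optics.camera(name): name is "side" or "top" or "wrist"; returns (picture, depth): 400x640x3 uint8, red, green, blue; 400x640 float32, m along the optical axis (not along the pixel's ray), 0 where there is no reading.
- optics.camera_model(name): a dict with "fx", "fy", "cx", "cy" (pixels), "k1" (the pictures are not rectified: a ray, as slopes to the right and down, at radius r is drawn at 1 + k1 r^2 times it, then the intrinsics apply), "T" (4x4, takes a point from camera to world coordinates). Camera axes: x right, y down, z forward; pixel columns grow to the right and rows downward; lengths in m; the calibration is good to about 2 mm. A picture is of the moment at which its call begins: read the wrist's pose just before it. camera_model takes no time and is no camera call; for the wrist camera it gives the pose at the moment of the call.
A pose or a line that the arm cannot do raises manip.MotionError and nothing moves.
- manip.close_job(): hands the job in; it is judged then, once.
Trained networks look in the newest picture that a camera, given by its name, has taken for a name from the list of things; names that differ only in an ending like _2 or _b are one class to them, and where a whole thing is asked for, a point or a joint stands for the part that bears it (a point fixed in the world has none). Each returns a list of dicts, best first, with "conf" (0 to 1); they miss things now and then, are a little off and sometimes report something else, mostly with a low value. They report only what shows in the picture. A call takes as long as a camera call. They do not tell look-alikes from the thing itself.
- optics.look_for(camera, target): "rect" ([left, top, right, bottom] in pixels, round what is visible of it).
- optics.trace(camera, target): "region" (400x640 bool, what is visible of it) and "rect" ([left, top, right, bottom] in pixels, round what is visible of it).
Readings, each from a call of its own:
- status.read_t(): time.
- status.read_qpos(): joint angles.
- status.read_qvel(): joint speeds.
- status.read_effort(): joint torques, N m.
- status.read_ee_pos(): TCP position.
- status.read_tool_rot(): TCP orientation.
- status.read_force(): force on the tool from outside, world axes, zero at the start.
- status.read_ft_torque(): the same for the moment, N m.
- status.read_finger_gap(): opening from 0.0 (shut) to 1.0 (fully open).
- status.read_grasp_force(): force on a finger pad.
Only numpy, scipy, OpenCV 4.12 (cv2) and the standard library are available. Lean on these libraries where they do the work, as an engineer would, in place of code of your own. Each camera call takes 0.05 s, during which the arm holds its last target. There are 200 camera calls.

## Working session

There is one attempt and no reset: what is moved stays moved. The work goes in short steps, each a Python script; the robot and the scene stay as the last script left them, time stands still between calls to the robot, and variables do not carry over. Pictures are saved under pics/ and viewed, at most 13 in all, crops included, and the job is handed in when it is done.

```bash
ls; mkdir -p pics; python3 - <<'E'
from bench import manip, set_gripper, optics, status
import cv2,numpy as np
for c in ['side','top']:
    p,d=optics.camera(c); cv2.imwrite(f'pics/{c}0.png',p[:,:,::-1]); np.savez(f'pics/{c}0.npz',p=p,d=d)
    m=optics.camera_model(c); print(c,m['fx'],m['cx'],m['cy'],m['k1'],np.round(m['T'],3).tolist())
    for t in ['key_elbow','socket','clamp_screw','machine','boot','spray_can','cutter','key_short_tip','key_long_tip']:
        print(t,[(np.round(r['rect']).tolist(),round(r['conf'],2)) for r in optics.look_for(c,t)])
print(status.read_t())
E
```

```text
pics
side 482.6454630885975 311.8375392573183 202.29260162974126 -0.04610890963863366 [[-0.826, -0.391, 0.406, -0.176], [-0.563, 0.551, -0.616, 1.005], [0.017, -0.737, -0.675, 1.224], [0.0, 0.0, 0.0, 1.0]]
key_elbow [([279.0, 205.0, 293.0, 229.0], 0.71), ([239.0, 270.0, 277.0, 301.0], 0.62), ([297.0, 190.0, 324.0, 211.0], 0.6), ([309.0, 275.0, 352.0, 288.0], 0.58)]
socket []
clamp_screw []
machine [([166.0, 167.0, 317.0, 284.0], 0.94)]
boot [([308.0, 125.0, 366.0, 169.0], 0.82)]
spray_can [([251.0, 301.0, 274.0, 351.0], 0.74), ([308.0, 125.0, 367.0, 169.0], 0.71), ([284.0, 206.0, 290.0, 227.0], 0.4)]
cutter [([357.0, 188.0, 372.0, 198.0], 0.57)]
key_short_tip [([307.0, 274.0, 355.0, 285.0], 0.75), ([290.0, 190.0, 328.0, 214.0], 0.7), ([284.0, 204.0, 289.0, 232.0], 0.59), ([239.0, 270.0, 279.0, 305.0], 0.58), ([340.0, 214.0, 367.0, 241.0], 0.48)]
key_long_tip [([305.0, 275.0, 354.0, 285.0], 0.83), ([339.0, 214.0, 364.0, 243.0], 0.53), ([293.0, 192.0, 326.0, 215.0], 0.49), ([283.0, 207.0, 289.0, 232.0], 0.41)]
top 407.3723897693382 317.90599136755435 198.30658894483986 -0.0156081261069
[... 203 characters left out ...]
3), ([278.0, 174.0, 302.0, 185.0], 0.62), ([331.0, 229.0, 388.0, 246.0], 0.59), ([357.0, 153.0, 375.0, 201.0], 0.52)]
socket []
clamp_screw []
machine [([198.0, 78.0, 329.0, 218.0], 0.78)]
boot [([457.0, 99.0, 495.0, 190.0], 0.65)]
spray_can [([152.0, 232.0, 192.0, 255.0], 0.92)]
cutter [([415.0, 210.0, 427.0, 226.0], 0.69)]
key_short_tip [([211.0, 196.0, 253.0, 217.0], 0.84), ([357.0, 154.0, 376.0, 200.0], 0.71), ([334.0, 228.0, 381.0, 240.0], 0.7), ([259.0, 235.0, 290.0, 279.0], 0.58), ([276.0, 173.0, 303.0, 187.0], 0.48)]
key_long_tip [([258.0, 237.0, 294.0, 281.0], 0.66), ([334.0, 229.0, 382.0, 241.0], 0.63), ([206.0, 195.0, 251.0, 215.0], 0.57), ([359.0, 149.0, 376.0, 196.0], 0.53)]
1.0
```

```bash
python3 - <<'E'
import cv2
a=cv2.imread('pics/side0.png')[110:360,160:380];b=cv2.imread('pics/top0.png')[70:290,140:510]
cv2.imwrite('pics/a.png',cv2.resize(a,None,fx=2.4,fy=2.4,interpolation=2));cv2.imwrite('pics/b.png',cv2.resize(b,None,fx=2.1,fy=2.1,interpolation=2))
E
```

```text
(no output)
```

View pics/a.png

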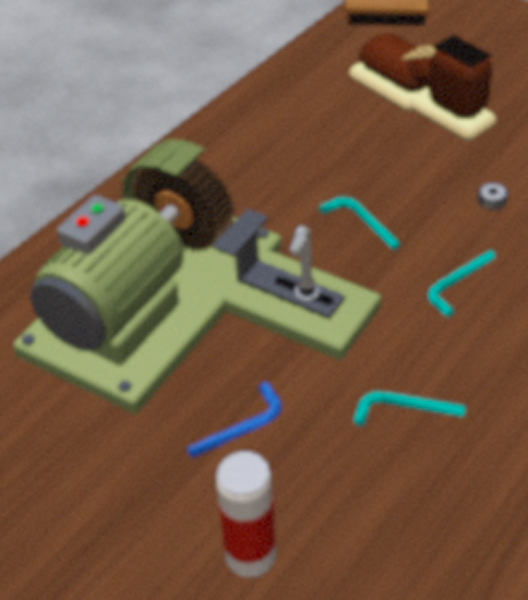

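View pics/b.png

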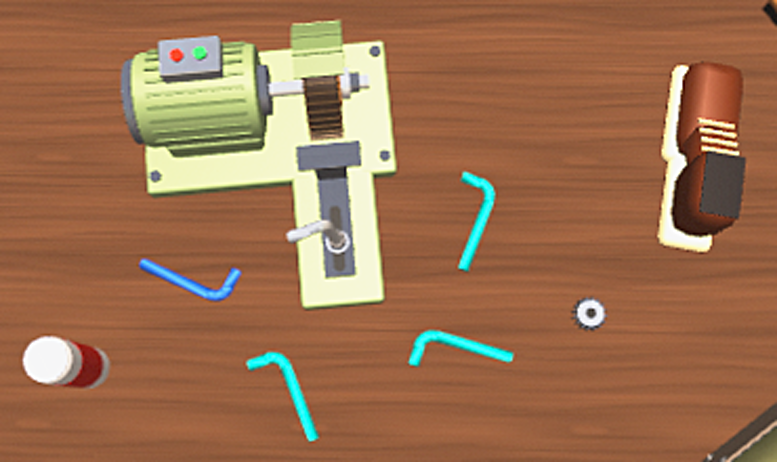

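The steel key stands in the screw: side (286,218), top (292,180). The look-alikes are lying on the bench. The blue one is at side (255,283), and the teal ones are at (308,200), (352,225) and (330,278). I choose the upright steel key.

```bash
cat > h.py <<'E'
from bench import manip, set_gripper, optics, status
import numpy as np, cv2
from scipy.spatial.transform import Rotation as R
def K(m): return np.array([[m['fx'],0,m['cx']],[0,m['fy'],m['cy']],[0,0,1.]]),np.array([m['k1'],0,0,0.])
def ray(m,uv):
    k,d=K(m); s=cv2.undistortPoints(np.array(uv,float).reshape(-1,1,2),k,d).reshape(-1,2)
    return np.c_[s,np.ones(len(s))]
def bp(m,uv,z):          # pixels + depth -> world
    p=ray(m,uv)*np.asarray(z,float).reshape(-1,1); return p@m['T'][:3,:3].T+m['T'][:3,3]
def onz(m,uv,z):         # pixels meeting a plane z=const
    r=ray(m,uv)@m['T'][:3,:3].T; c=m['T'][:3,3]; return c+r*((z-c[2])/r[:,2])[:,None]
def proj(m,P):
    k,d=K(m); q=(np.atleast_2d(P)-m['T'][:3,3])@m['T'][:3,:3]
    return cv2.projectPoints(q,np.zeros(3),np.zeros(3),k,d)[0].reshape(-1,2)
def quat(a,y):           # tool z along a, tool y along y
    a=np.array(a,float);a/=np.linalg.norm(a);y=np.array(y,float);y-=a*(a@y);y/=np.linalg.norm(y)
    return R.from_matrix(np.c_[np.cross(y,a),y,a]).as_quat()
E
python3 - <<'E'
from h import *
for c in ['top','side']:
    f=np.load(f'pics/{c}0.npz');d=f['d'];m=optics.camera_model(c)
    if c=='top':
        print('screw',onz(m,[[300.5,185]],.0615))
        for nm,pts in dict(screwish=[(300,186)],arm=[(281,182),(285,181),(290,180),(295,177),(297,179)],bed=[(284,215.5),(322,213)]).items():
            print(nm,np.round(bp(m,pts,[d[int(v),int(u)] for u,v in pts]),3).tolist())
        # bed corner points, z=.03
        print('corners',np.round(onz(m,[(284.3,216),(322,212.5),(328,152),(322,90)],.03),4).tolist())
    else:
        for nm,pts in dict(key=[(286,207),(285,212),(287,218),(288,228)]).items():
            print(nm,np.round(bp(m,pts,[d[int(v),int(u)] for u,v in pts]),3).tolist())
E
```

```text
screw [[0.51848283 0.09044036 0.0615    ]]
screwish [[0.516, 0.092, 0.057]]
arm [[0.5, 0.136, 0.185], [0.503, 0.125, 0.185], [0.506, 0.112, 0.185], [0.517, 0.1, 0.172], [0.515, 0.095, 0.157]]
bed [[0.43, 0.14, 0.033], [0.444, 0.026, -0.002]]
corners [[0.4293, 0.1393, 0.03], [0.4409, 0.0258, 0.03], [0.6302, 0.0088, 0.03], [0.835, 0.029, 0.03]]
key [[0.505, 0.119, 0.181], [0.494, 0.139, 0.18], [0.512, 0.106, 0.118], [0.514, 0.1, 0.065]]
```

```bash
python3 - <<'E'
from h import *
m=optics.camera_model('wrist');T=m['T'];Rt=R.from_quat(status.read_tool_rot()).as_matrix()
print('cam in tool',np.round(Rt.T@T[:3,:3],3).tolist(),np.round(Rt.T@(T[:3,3]-status.read_ee_pos()),3),m['fx'])
S=np.array([.518,.0905,.048]);Z=np.array([0,0,1.])
d=lambda t:np.array([np.cos(t),np.sin(t),0])
for th in np.radians([105,115,122]):
  s=d(th);ky=np.cross(Z,s)
  for tau in np.radians([0,15,30,45]):
    for sg in (1,-1):
      a=s*np.cos(tau)-Z*np.sin(tau);g=S+Z*(.133-.055)
      ok1=[manip.inverse_kinematics(g+.019*a-b*a+up*Z,quat(a,sg*ky)) for b,up in ((0,0),(.09,0),(0,.06))]
      r=[]
      for Ld in (120,180,240):
        L=d(np.radians(Ld+3));a2=L*np.sin(tau)-Z*np.cos(tau);y2=np.cross(L,Z)
        g2=S+Z*.049+L*.055
        q=[manip.inverse_kinematics(g2+.019*a2+u*Z,quat(a2,sg*y2)) for u in (0,.06)]
        r.append([x is not None for x in q])
      print(int(np.degrees(th)),int(np.degrees(tau)+.5),sg,[x is not None for x in ok1],r, None if ok1[0] is None else np.round(ok1[0],2))
E
```

```text
cam in tool [[-0.001, -0.955, -0.295], [1.0, -0.0, -0.001], [0.001, -0.295, 0.955]] [ 0.076  0.001 -0.143] 321.93064259504
105 0 1 [True, True, True] [[False, False], [True, True], [True, True]] [-0.29  0.51  0.15 -1.35 -2.08  0.42]
105 0 -1 [True, True, True] [[True, True], [True, True], [True, True]] [-0.29  0.51  0.15 -1.35 -2.08 -2.72]
105 15 1 [True, True, True] [[False, False], [True, True], [True, True]] [-0.22  0.37  0.11 -1.17 -1.95  0.4 ]
105 15 -1 [True, True, True] [[True, True], [True, True], [True, True]] [-0.22  0.37  0.11 -1.17 -1.95 -2.74]
105 30 1 [True, True, True] [[True, True], [True, True], [True, True]] [-0.12  0.24  0.07 -0.97 -1.81  0.35]
105 30 -1 [True, True, True] [[True, True], [True, True], [True, True]] [-0.12  0.24  0.07 -0.97 -1.81 -2.8 ]
105 45 1 [True, True, True] [[True, True], [True, True], [True, True]] [ 0.02  0.11 -0.   -0.76 -1.67  0.25]
105 45 -1 [True, True, True] [[True, True], [True, True], [True, True]] [ 0.02  0.11 -0.   -0.76 -1.67 -2.89]
115 0 1 [True, True, True] [[False, False], [True, True], [True, True]] [-0.23  0.6   0.27 -1.32 -2
[... 956 characters left out ...]
e]] [-0.19  0.66  0.36 -1.3  -2.28 -2.74]
122 15 1 [True, True, True] [[False, False], [True, True], [True, True]] [-0.13  0.53  0.31 -1.1  -2.14  0.45]
122 15 -1 [True, True, True] [[True, True], [True, True], [True, True]] [-0.13  0.53  0.31 -1.1  -2.14 -2.69]
122 30 1 [True, True, True] [[True, True], [True, True], [True, True]] [-0.04  0.39  0.24 -0.9  -1.99  0.46]
122 30 -1 [True, True, True] [[True, True], [True, True], [True, True]] [-0.04  0.39  0.24 -0.9  -1.99 -2.68]
122 45 1 [True, True, True] [[True, True], [True, True], [True, True]] [ 0.07  0.24  0.14 -0.7  -1.83  0.43]
122 45 -1 [True, True, True] [[True, True], [True, True], [True, True]] [ 0.07  0.24  0.14 -0.7  -1.83 -2.71]
```

```bash
python3 - <<'E'
from h import *
a=[0,0,-1]; best=None
for y in ([0,1,0],[0,-1,0]):
    q=quat(a,y);x=R.from_quat(q).apply([1,0,0]);p=np.array([.515,.10,.33])+.032*x
    s=manip.inverse_kinematics(p,q)
    print(y,None if s is None else np.round(s,2))
    if s is not None and (best is None or abs(s[5])<abs(best[0][5])): best=(s,p,q)
manip.reach(best[1],best[2])
m=optics.camera_model('wrist');p,d=optics.camera('wrist')
np.savez('pics/w1.npz',p=p,d=d,T=m['T']);cv2.imwrite('pics/w1.png',p[:,:,::-1])
r=optics.trace('wrist','key_elbow');print([(x['rect'],x['conf'],x['region'].sum()) for x in r])
for t in ('key_elbow','key_short_tip','machine'):print(t,[(x['rect'],x['conf']) for x in optics.look_for('wrist',t)])
print('proj screw',proj(m,[.518,.0905,.0615]),status.read_t())
E
```

```text
[0, 1, 0] [ 0.61 -0.21  0.03  0.   -1.81 -2.18]
[0, -1, 0] [ 0.54 -0.04  0.18  0.   -1.8   1.03]
[([437.9, 89.5, 486.6, 190.6], 0.97, np.int64(1317)), ([268.1, 169.6, 330.1, 237.5], 0.86, np.int64(1250)), ([386.9, 242.3, 476.8, 275.4], 0.79, np.int64(969)), ([244.3, 263.5, 312.5, 331.3], 0.66, np.int64(928)), ([128.7, 180.3, 231.4, 220.5], 0.56, np.int64(1105))]
key_elbow [([389.1, 243.3, 476.2, 273.7], 0.86), ([264.5, 169.9, 326.8, 238.1], 0.68), ([440.0, 90.7, 485.6, 191.5], 0.63), ([132.2, 182.2, 228.7, 218.9], 0.62)]
key_short_tip [([266.9, 171.1, 329.1, 234.8], 0.97), ([442.0, 85.3, 484.2, 189.1], 0.97), ([132.5, 183.9, 228.0, 221.3], 0.72), ([245.6, 264.5, 309.8, 326.0], 0.59), ([387.9, 243.8, 476.1, 273.7], 0.57)]
machine [([3.8, 0.0, 386.2, 233.4], 0.59)]
proj screw [[327.98833638 179.09253854]] 3.95
```

View pics/w1.png

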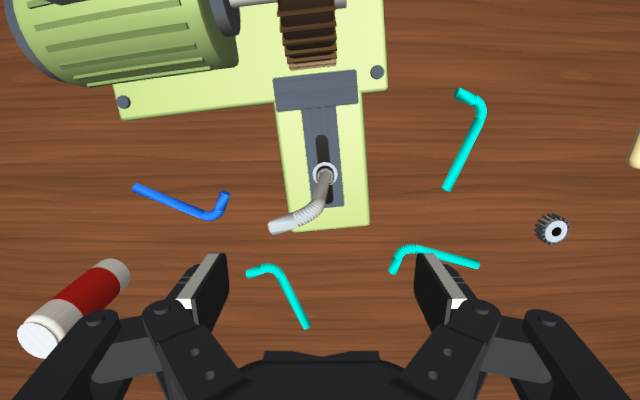

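```bash
cat >> h.py <<'E'
from scipy.optimize import least_squares
def keyline():
    t=np.linspace(0,1,30)[:,None];b=np.linspace(0,np.pi/2,15)
    r=.020
    arc=np.c_[r-r*np.cos(b),0*b,-r+r*np.sin(b)]
    return np.vstack([np.c_[0*t,0*t,-.133+t*(.113)],arc,np.c_[.02+t*.029,0*t,0*t]])
LINE=keyline()
def fitkey(P,Rk0,e0):
    from scipy.spatial import cKDTree
    def f(x):
        Rk=R.from_rotvec(x[3:])*R.from_matrix(Rk0)
        return cKDTree(LINE).query(Rk.inv().apply(P-e0-x[:3]))[0]-.0073
    s=least_squares(f,np.zeros(6),loss='soft_l1',f_scale=.002)
    return e0+s.x[:3],(R.from_rotvec(s.x[3:])*R.from_matrix(Rk0)).as_matrix(),np.sqrt(np.mean(s.fun**2))
E
python3 - <<'E'
from h import *
f=np.load('pics/w1.npz');m=optics.camera_model('wrist');m['T']=f['T'];d=f['d']
print('screw',onz(m,[[325,174]],.0615))
c=onz(m,[(366,110),(369,223),(294,231)],.03);e=c[0]-c[1];g=c[2]-c[1]
print('bed',c.round(4).tolist(),'yaw',np.arctan2(e[1],e[0]),np.arctan2(-g[0],g[1]))
v,u=np.mgrid[165:242,258:340];u=u.ravel();v=v.ravel();z=d[v,u]
P=bp(m,np.c_[u,v],z);k=(z>0)&(P[:,2]>.075);P=P[k];print(len(P),P.min(0),P.max(0))
for th0 in (105,125):
    t=np.radians(th0);x=np.array([np.cos(t),np.sin(t),0])
    E,Rk,r=fitkey(P,np.c_[x,np.cross([0,0,1],x),[0,0,1]],np.array([.512,.0925,.181]))
    print('elbow',E.round(4),'x',Rk[:,0].round(3),'z',Rk[:,2].round(3),'ang',np.degrees(np.arctan2(Rk[1,0],Rk[0,0])),'tip',(E-.133*Rk[:,2]).round(4),r)
np.savez('key.npz',E=E,R=Rk)
E
```

```text
screw [[0.52487509 0.09444236 0.0615    ]]
bed [[0.6052, 0.0394, 0.03], [0.4431, 0.0288, 0.03], [0.4305, 0.1401, 0.03]] yaw 0.06535904521077564 0.11207732425117635
1229 [0.49073151 0.09084951 0.07678032] [0.52794778 0.1519051  0.18752203]
elbow [0.5161 0.1059 0.1805] x [-0.409  0.907 -0.094] z [-0.04   0.085  0.996] ang 114.28697674647911 tip [0.5214 0.0946 0.0481] 0.0005693205265821261
elbow [0.5161 0.1059 0.1805] x [-0.409  0.907 -0.094] z [-0.04   0.085  0.996] ang 114.28721555386839 tip [0.5214 0.0946 0.0481] 0.0005693205500106312
```

```bash
cat > g.py <<'E'
from h import *
k=np.load('key.npz');E,Rk=k['E'],k['R'];t=np.radians(25)
a=np.cos(t)*Rk[:,0]-np.sin(t)*Rk[:,2];q=quat(a,-Rk[:,1]);g=E-.055*Rk[:,2];tcp=g+.019*a
E
python3 - <<'E'
from g import *
print(g,a,tcp)
set_gripper(.55,80)
up=np.array([0,0,.13])
manip.reach(tcp-.11*a+up,q); print(status.read_qpos().round(2) if hasattr(status.read_qpos(),'round') else status.read_qpos())
manip.servo_line(tcp-.11*a,q,velocity=.2)
manip.servo_line(tcp,q,velocity=.12); print('F',np.round(status.read_force(),1))
set_gripper(0.,80)
print('gap',status.read_finger_gap(),status.read_grasp_force(),'F',np.round(status.read_force(),1),np.round(status.read_ft_torque(),2),status.read_t())
p,d=optics.camera('wrist');m=optics.camera_model('wrist');np.savez('pics/w2.npz',p=p,d=d,T=m['T']);cv2.imwrite('pics/w2.png',p[:,:,::-1])
E
```

```text
[0.51828654 0.10123555 0.12577722] [-0.35426093  0.78643527 -0.50598297] [0.51155559 0.11617782 0.11616354]Traceback (most recent call last):
  File "<stdin>", line 5, in <module>
bench.MotionError: the arm cannot take that pose within its joint ranges
```

```bash
python3 - <<'E'
from g import *
for td in (15,25,35,45):
  t=np.radians(td);a=np.cos(t)*Rk[:,0]-np.sin(t)*Rk[:,2];tcp=g+.019*a
  for sg in (1,-1):
    print(td,sg)
    for b,u in ((0,0),(.09,0),(.09,.06),(.09,.1),(.12,.13),(.0,.06)):
      s=manip.inverse_kinematics(tcp-b*a+[0,0,u],quat(a,sg*Rk[:,1])); print('  ',b,u,None if s is None else np.round(s,2))
    for Ld in (180,240):
      L=np.array([np.cos(np.radians(Ld)),np.sin(np.radians(Ld)),0]);Z=np.array([0,0,1]);a2=L*np.sin(t)-Z*np.cos(t)
      for u in (0,.07):
        s=manip.inverse_kinematics(np.array([.522,.0945,.097+u])+.055*L+.019*a2,quat(a2,sg*np.cross(L,Z)));print('  fin',Ld,u,None if s is None else np.round(s,2))
E
```

```text
15 1
   0 0 [-0.13  0.41  0.2  -1.07 -1.99  0.42]
   0.09 0 [-0.23  0.5   0.38 -1.07 -2.12  0.38]
   0.09 0.06 [-0.24  0.44  0.43 -1.12 -2.18  0.28]
   0.09 0.1 [-0.25  0.41  0.47 -1.16 -2.22  0.21]
   0.12 0.13 [-0.3   0.44  0.58 -1.22 -2.29  0.13]
   0.0 0.06 [-0.14  0.34  0.24 -1.11 -2.05  0.32]
  fin 180 0 [ 0.53 -0.02 -0.23 -0.13 -1.59 -2.08]
  fin 180 0.07 [ 0.52 -0.06 -0.14 -0.13 -1.72 -2.1 ]
  fin 240 0 [ 0.58 -0.05 -0.35  0.12 -1.51 -1.13]
  fin 240 0.07 [ 0.58 -0.08 -0.25  0.12 -1.64 -1.11]
15 -1
   0 0 [-0.13  0.41  0.2  -1.07 -1.99 -2.72]
   0.09 0 [-0.23  0.5   0.38 -1.07 -2.12 -2.76]
   0.09 0.06 [-0.24  0.44  0.43 -1.12 -2.18 -2.86]
   0.09 0.1 [-0.25  0.41  0.47 -1.16 -2.22 -2.93]
   0.12 0.13 None
   0.0 0.06 [-0.14  0.34  0.24 -1.11 -2.05 -2.82]
  fin 180 0 [ 0.53 -0.02 -0.23 -0.13 -1.59  1.06]
  fin 180 0.07 [ 0.52 -0.06 -0.14 -0.13 -1.72  1.04]
  fin 240 0 [ 0.58 -0.05 -0.35  0.12 -1.51  2.01]
  fin 240 0.07 [ 0.58 -0.08 -0.25  0.12 -1.64  2.03]
25 1
   0 0 [-0.06  0.31  0.16 -0.94 -1.89  0.4 ]
   0.09 0 [-0.16  0.39  0.34 -0.94 -2.04  0.37]
   0.09 0.06 [-0.17  0
[... 2119 characters left out ...]
1 -0.67 -1.78  0.24]
  fin 180 0 [ 0.4   0.41  0.17 -0.32 -2.05 -2.01]
  fin 180 0.07 [ 0.4   0.36  0.24 -0.34 -2.17 -2.06]
  fin 240 0 [ 0.68  0.3  -0.18  0.27 -1.83 -1.23]
  fin 240 0.07 [ 0.68  0.24 -0.12  0.28 -1.95 -1.2 ]
45 -1
   0 0 [ 0.11  0.13  0.04 -0.66 -1.69 -2.84]
   0.09 0 [ 0.02  0.17  0.21 -0.66 -1.85 -2.85]
   0.09 0.06 [ 0.02  0.15  0.3  -0.68 -1.94 -2.92]
   0.09 0.1 [ 0.01  0.15  0.37 -0.7  -2.   -2.97]
   0.12 0.13 None
   0.0 0.06 [ 0.11  0.09  0.11 -0.67 -1.78 -2.9 ]
  fin 180 0 [ 0.4   0.41  0.17 -0.32 -2.05  1.13]
  fin 180 0.07 [ 0.4   0.36  0.24 -0.34 -2.17  1.08]
  fin 240 0 [ 0.68  0.3  -0.18  0.27 -1.83  1.91]
  fin 240 0.07 [ 0.68  0.24 -0.12  0.28 -1.95  1.94]
```

```bash
sed -i 's/q=quat(a,-Rk/q=quat(a,Rk/' g.py; python3 - <<'E'
from g import *
set_gripper(.55,80)
manip.reach(tcp-.12*a+[0,0,.13],q); 
manip.servo_line(tcp-.10*a,q,velocity=.2)
manip.servo_line(tcp,q,velocity=.12); print('F',np.round(status.read_force(),1))
set_gripper(0.,80)
print('gap',status.read_finger_gap(),status.read_grasp_force(),'F',np.round(status.read_force(),1),np.round(status.read_ft_torque(),2),status.read_t())
p,d=optics.camera('wrist');m=optics.camera_model('wrist');np.savez('pics/w2.npz',p=p,d=d,T=m['T']);cv2.imwrite('pics/w2.png',p[:,:,::-1])
E
```

```text
F [ 0.1 -0.5 -0.1]
gap 0.15153492753050665 77.85592672415078 F [ 2.  -0.2  1.5] [-2.08 -1.35 -0.46] 7.875
```

View pics/w2.png

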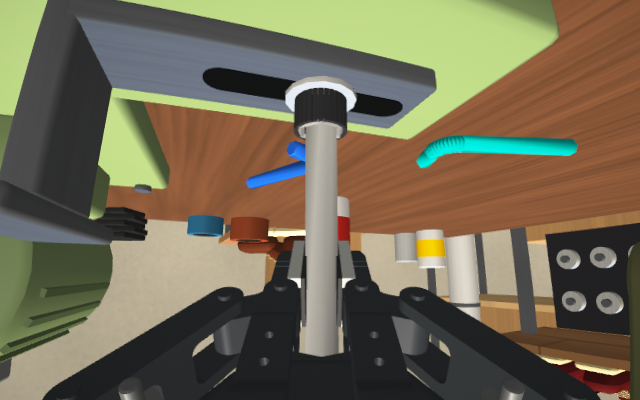

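```bash
python3 - <<'E'
from g import *
z=Rk[:,2]
manip.servo_line(tcp+.03*z,q,velocity=.08); print('F',np.round(status.read_force(),1),np.round(status.read_ft_torque(),2))
manip.servo_line(tcp+.03*z+[0,0,.06],q,velocity=.2)
print('gap',status.read_finger_gap(),status.read_grasp_force(),status.read_t())
T0=np.array(status.read_ee_pos());Rt=R.from_quat(status.read_tool_rot()).as_matrix()
Rg=R.from_quat(q).as_matrix();Ep=T0+Rt@Rg.T@(E-tcp);Rp=Rt@Rg.T@Rk   # predicted key pose
N=[]
for c in ('wrist','side','top'):
    m=optics.camera_model(c);p,d=optics.camera(c);cv2.imwrite(f'pics/l_{c}.png',p[:,:,::-1])
    v,u=np.mgrid[0:400,0:640];u=u.ravel();v=v.ravel();zz=d[v,u];k=zz>0
    P=bp(m,np.c_[u,v][k],zz[k]);Q=(P-Ep)@Rp
    from scipy.spatial import cKDTree
    dd=cKDTree(LINE).query(Q)[0];col=p.reshape(-1,3)[k].astype(int);br=(col.max(1)>105)&(col.max(1)-col.min(1)<30)
    tool=(P-T0)@Rt; s=(dd<.016)&br&~((tool[:,2]>-.045)&(tool[:,2]<.012)&(abs(tool[:,0])<.018)); N.append(P[s]);print(c,s.sum(),np.abs(dd[s]-.0073).mean())
    if s.sum()>40:
        e,r,rm=fitkey(P[s],Rp,Ep);print('  dE key axes mm',((e-Ep)@Rp*1e3).round(1),'rot',(R.from_matrix(Rp.T@r).as_rotvec()).round(3),rm)
np.savez('tool_key.npz',e=Rt.T@(Ep-T0),R=Rt.T@Rp); print(np.round(Rt.T@(Ep-T0),4))
E
```

```text
F [ 0.4  0.2 -3.2] [-2.8  -1.25  0.01]
gap 0.14729843314095206 78.21210033260286 8.9
wrist 4777 0.0006277361305135656
  dE key axes mm [0.5 0.6 0. ] rot [-0.     0.001 -0.807] 0.0006056381371280682
side 74 0.0022667967730484384
  dE key axes mm [-2.3  3.1 -6. ] rot [-0.118 -0.073 -0.096] 0.0019499305708185815
top 142 0.001338621684429298
  dE key axes mm [-1.   0.3 -1.4] rot [ 0.     0.014 -0.028] 0.0013536512770797886
[-0.0498 -0.     -0.0422]
```

```bash
cat > ins.py <<'E'
from h import *
tk=np.load('tool_key.npz');S=np.array([.5211,.0952])
def pose(tip,Ldeg,pitch=0):       # tool pose that puts the short tip there, long arm along L
    l=np.radians(Ldeg);L=np.array([np.cos(l),np.sin(l),0]);Z=np.array([0,0,1.])
    Rf=np.c_[-Z,np.cross(L,Z),-L]; Rt=Rf@tk['R'].T
    e=np.array(tip)-.049*Rf[:,0]
    return e-Rt@tk['e'],R.from_matrix(Rt).as_quat()
E
python3 - <<'E'
from ins import *
p0=np.array(status.read_ee_pos());manip.servo_line(p0+[0,0,.08],velocity=.25)
p,q=pose([*S,.16],238);manip.reach(p,q)
p,q=pose([*S,.075],238);manip.servo_line(p,q,velocity=.15);manip.sleep(.2)
print(status.read_qpos(),np.round(status.read_force(),1),status.read_t())
T0=np.array(status.read_ee_pos());Rt=R.from_quat(status.read_tool_rot()).as_matrix();print('err',T0-p)
for c in('wrist','side'):
    f,d=optics.camera(c);cv2.imwrite(f'pics/i_{c}.png',f[:,:,::-1]);m=optics.camera_model(c);print(c,proj(m,[[*S,.075],[*S,.0615]]).round(1).tolist())
a=cv2.imread('pics/i_wrist.png');b=cv2.imread('pics/i_side.png')[170:270,230:350]
cv2.imwrite('pics/i.png',np.hstack([cv2.resize(a,(480,300)),cv2.resize(b,(320,300))[:,:]]))
E
```

```text
[ 0.62085586  0.04950824 -0.24751499  0.16299516 -1.67729409 -1.19547488] [ 0.3 -0.  -2.2] 11.625
err [0.00052217 0.00025027 0.00106343]
wrist [[319.1, 363.9], [319.3, 355.7]]
side [[287.0, 224.2], [287.1, 227.1]]
```

View pics/i.png

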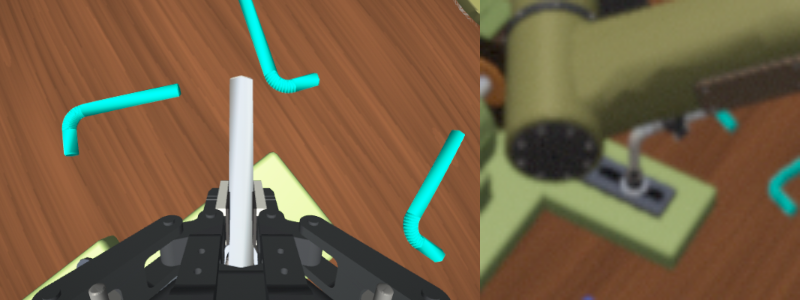

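The left half shows the key gripped level, with the long arm reaching out at (240,150). The right half shows the short arm standing just above the screw head at about (633,180), so I can lower it under force watch.

```bash
cat >> ins.py <<'E'
def tipnow():
    T=np.array(status.read_ee_pos());Rt=R.from_quat(status.read_tool_rot()).as_matrix()
    return T+Rt@(tk['e']+tk['R']@np.array([.049,0,0]))
E
python3 - <<'E'
from ins import *
off=np.array([.0005,.00025,.001]);f0=np.array(status.read_force())
z=.072;stuck=False
while z>.0475:
    p,q=pose([*S,z],238);manip.servo_line(p-off,q,velocity=.04)
    f=np.array(status.read_force())-f0
    print(round(z,4),tipnow().round(4),f.round(1),np.round(status.read_ft_torque(),2))
    if f[2]>12: break
    z-=.004 if z>.064 else .002
print(status.read_t())
E
```

```text
0.072 [0.5203 0.0949 0.0706] [-0.3 -0.2 -0. ] [ 1.22 -0.77 -0.02]
0.068 [0.5204 0.0949 0.0666] [0.3 0.5 0.7] [ 1.32 -0.75  0.01]
0.064 [0.5204 0.0949 0.0626] [-0.1  1.5 -0. ] [ 1.27 -0.79 -0.03]
0.062 [0.5206 0.0949 0.0609] [-0.2  0.4  0.2] [ 1.27 -0.78 -0.03]
0.06 [0.5208 0.095  0.0591] [0.9 0.4 1. ] [ 1.24 -0.87  0.03]
0.058 [0.5211 0.0951 0.0574] [2.  0.9 2.7] [ 1.2  -1.26  0.12]
0.056 [0.5211 0.0953 0.0547] [ 5.2  2.1 -0.7] [ 1.67 -2.53  0.27]
0.054 [0.5211 0.0951 0.0533] [4.7 1.1 1.9] [ 1.31 -2.35  0.33]
0.052 [0.521  0.095  0.0515] [ 4.5 -0.4  4.5] [ 0.91 -2.16  0.29]
0.05 [0.5209 0.0949 0.0494] [5.1 0.3 8.3] [ 0.68 -2.14  0.27]
0.048 [0.5209 0.0948 0.0475] [ 3.7 -0.6  7.7] [ 0.6  -1.96  0.24]
14.475
```

```bash
cat > turn.py <<'E'
from ins import *
Z=np.array([0,0,1.]);C=np.array([.5215,.0952])
def grip(Ldeg,r,z):
    l=np.radians(Ldeg);L=np.array([np.cos(l),np.sin(l),0])
    return np.r_[C+r*L[:2],z],quat(-Z,np.cross(L,Z))
E
python3 - <<'E'
from turn import *
set_gripper(.5,80)
T0=np.array(status.read_ee_pos());a=R.from_quat(status.read_tool_rot()).apply([0,0,1])
manip.servo_line(T0-.06*a,velocity=.2)
p,q=grip(237,.105,.13);manip.servo_line(p,q,velocity=.2)
m=optics.camera_model('wrist');f,d=optics.camera('wrist');cv2.imwrite('pics/r.png',f[:,:,::-1])
v,u=np.mgrid[0:400,0:640];u=u.ravel();v=v.ravel();zz=d[v,u];k=zz>0
P=bp(m,np.c_[u,v][k],zz[k]);col=f.reshape(-1,3)[k].astype(int)
w=P[:,:2]-C;br=(col.max(1)>105)&(col.max(1)-col.min(1)<30)&(P[:,2]>.06)&(P[:,2]<.105)&(np.hypot(*w.T)<.15)&(np.hypot(*w.T)>.04)
Q=P[br];print(br.sum());A=np.linalg.svd(Q-Q.mean(0),full_matrices=False)[2][0];A*=-np.sign(A[1])
print('mean',Q.mean(0),'dir',A,'yaw',np.degrees(np.arctan2(A[1],A[0]))%360,'yaw from C',np.degrees(np.arctan2(*(Q.mean(0)[:2]-C)[::-1]))%360,'rmax',np.hypot(*w[br].T).max())
print(np.round(status.read_force(),1),status.read_t(),status.read_qpos())
E
```

```text
3282
mean [0.46791448 0.02043416 0.08816744] dir [-0.58775693 -0.79110685 -0.16938638] yaw 233.38930597612418 yaw from C 234.37040493569668 rmax 0.14005067101977475
[-0.1  0.  -0.3] 15.9583 [ 4.52088664e-01 -3.25297099e-01 -4.28298161e-01 -1.42555937e-05
 -1.46912288e+00 -1.02859660e+00]
```

View pics/r.png

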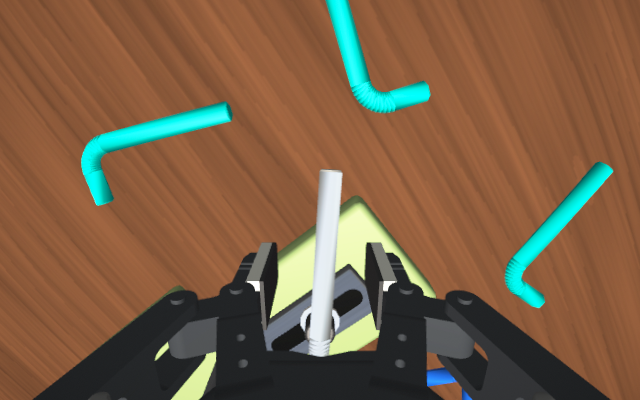

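```bash
python3 - <<'E'
from turn import *
p,q=grip(234,.105,.060);manip.servo_line(p,q,velocity=.15)
print('F',np.round(status.read_force(),1));set_gripper(0.,100)
print('gap',status.read_finger_gap(),status.read_t())
f0=np.array(status.read_force());ang=234
while ang>170:
    ang-=4;p,q=grip(ang,.105,.060);manip.servo_line(p,q,velocity=.06)
    T=np.array(status.read_ee_pos());f=np.array(status.read_force())
    w=T[:2]-C;th=np.degrees(np.arctan2(w[1],w[0]))%360;l=np.radians(th)
    ft=f[:2]@[-np.sin(l),np.cos(l)];fr=f[:2]@[np.cos(l),np.sin(l)]
    print(ang,round(th,1),'ft %.1f fr %.1f fz %.1f'%(ft,fr,f[2]),'mz',round(status.read_ft_torque()[2],2),round(status.read_finger_gap(),3))
    if abs(ft)>24 or status.read_t()>36: break
print(status.read_t())
E
```

```text
F [-0.1 -0.6  0.8]
gap 0.1423611984061502 16.9583
230 230.5 ft 5.4 fr -1.6 fz 1.2 mz -0.17 0.138
226 226.7 ft 8.5 fr -1.6 fz 0.8 mz 0.03 0.136
222 222.8 ft 7.9 fr -1.8 fz 0.6 mz -0.05 0.14
218 218.8 ft 10.7 fr -6.9 fz -1.1 mz 0.04 0.136
214 214.8 ft 9.7 fr -5.5 fz 0.7 mz 0.15 0.136
210 210.8 ft 10.1 fr -5.8 fz 0.2 mz 0.11 0.137
206 206.8 ft 10.1 fr -7.2 fz 0.9 mz 0.15 0.136
202 202.8 ft 7.8 fr -4.1 fz 1.3 mz 0.23 0.14
198 198.8 ft 8.7 fr -5.4 fz 1.4 mz 0.25 0.136
194 194.9 ft 9.9 fr -7.2 fz 0.5 mz 0.22 0.139
190 190.9 ft 9.6 fr -7.7 fz 1.2 mz 0.25 0.139
186 186.9 ft 10.4 fr -7.7 fz 0.2 mz 0.33 0.141
182 183.0 ft 9.3 fr -7.7 fz 0.4 mz 0.36 0.139
178 179.4 ft 11.8 fr -8.9 fz 0.6 mz 0.62 0.143
174 176.1 ft 15.6 fr -9.1 fz 1.1 mz 1.11 0.135
170 171.9 ft 12.6 fr -6.6 fz 2.9 mz 1.06 0.133
21.3583
```

```bash
python3 - <<'E'
from turn import *
print(np.round(status.read_force(),1),np.round(status.read_ft_torque(),2),status.read_grasp_force(),status.read_ee_pos())
f,d=optics.camera('wrist');g,_=optics.camera('side');t,_=optics.camera('top')
b=g[180:260,250:346,::-1];t=t[150:220,270:354,::-1]
cv2.imwrite('pics/t.png',np.hstack([cv2.resize(f[150:,160:480,::-1],(384,300)),np.vstack([cv2.resize(b,(300,150*5//3))[:250],]*1+[np.zeros((50,300,3),np.uint8)])]))
E
```

```text
[  4.8 -13.4   2.9] [-4.91 -1.54  1.06] 105.0644560602268 [0.41836499 0.10981795 0.06038238]
```

View pics/t.png

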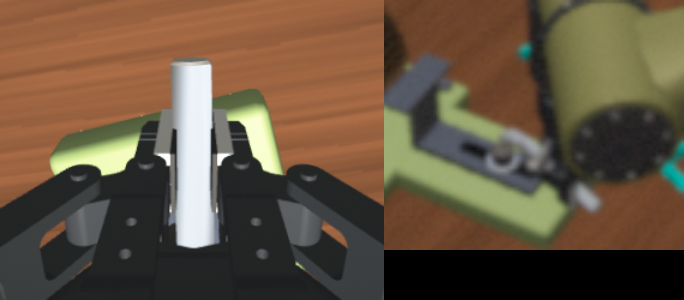

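```bash
python3 - <<'E'
from turn import *
set_gripper(.55,100)
T=np.array(status.read_ee_pos());q=status.read_tool_rot()
x=R.from_quat(q).apply([1,0,0])
manip.servo_line(T+[0,0,.14]+.03*x,velocity=.25);manip.sleep(.15)
m=optics.camera_model('wrist');f,d=optics.camera('wrist');cv2.imwrite('pics/u.png',f[:,:,::-1]);np.savez('pics/u.npz',p=f,d=d,T=m['T'])
v,u=np.mgrid[0:400,0:640];u=u.ravel();v=v.ravel();zz=d[v,u];k=zz>0
P=bp(m,np.c_[u,v][k],zz[k]);col=f.reshape(-1,3)[k].astype(int);w=P[:,:2]-C
br=(col.max(1)>105)&(col.max(1)-col.min(1)<30)&(P[:,2]>.064)&(P[:,2]<.13)&(np.hypot(*w.T)<.16)
Q=P[br];print(br.sum(),status.read_t())
for y in (165,180):
    l=np.radians(y);L=np.array([np.cos(l),np.sin(l),-.17]);L/=np.linalg.norm(L);Y=np.cross(L,Z);Y/=np.linalg.norm(Y)
    e,r,rm=fitkey(Q,np.c_[np.cross(Y,-L),Y,-L],np.r_[C,.097]);L=-r[:,2]
    print('elbow',e.round(4),'tip',(e+.049*r[:,0]).round(4),'x',r[:,0].round(3),'yaw',np.degrees(np.arctan2(L[1],L[0]))%360,'sag',-L[2],rm)
print(proj(m,[*C,.0615]))
E
```

```text
2339 22.8667
elbow [0.5128 0.0957 0.0967] tip [0.5223 0.0934 0.0487] x [ 0.193 -0.048 -0.98 ] yaw 190.33828694467712 sag 0.1818083751624413 0.0006732145733775192
elbow [0.5128 0.0957 0.0967] tip [0.5223 0.0934 0.0487] x [ 0.193 -0.048 -0.98 ] yaw 190.33828700463516 sag 0.18180837966898794 0.0006732145726176051
[[323.78098715 312.2197579 ]]
```

View pics/u.png

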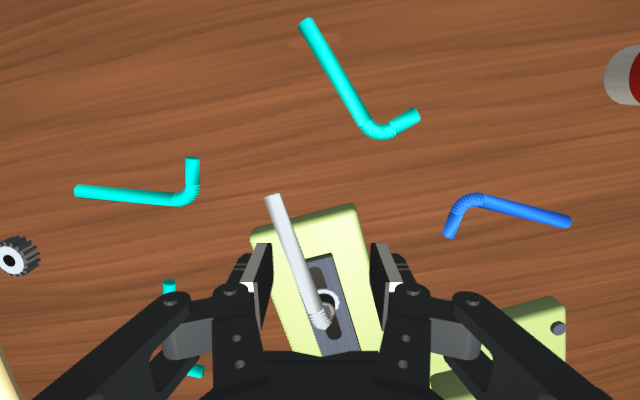

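The key is still seated in the screw at (323,312): tip height is 48.7 mm, sag is 0.18 rad and the long arm points to yaw 190°. I'll lean on it once more to confirm the stop.

```bash
python3 - <<'E'
from turn import *
C=np.array([.5215,.0945]);import turn;turn.C=C
p,q=grip(190,.112,.10);manip.servo_line(p,q,velocity=.2)
p,q=grip(190,.112,.059);manip.servo_line(p,q,velocity=.15)
set_gripper(0.,120);print(status.read_t())
ang=190
while ang>175:
    ang-=2;p,q=grip(ang,.112,.059);manip.servo_line(p,q,velocity=.04)
    T=np.array(status.read_ee_pos());f=np.array(status.read_force());w=T[:2]-C;th=np.arctan2(w[1],w[0])
    ft=f[:2]@[-np.sin(th),np.cos(th)];mz=status.read_ft_torque()[2]
    print(ang,round(np.degrees(th)%360,1),'ft %.1f mz %.2f total %.2f'%(ft,mz,ft*.112+mz))
    if ft>25 or ft*.112+mz>3: break
# ease back to zero load, then let go
p,q=grip(ang+8,.112,.059);manip.servo_line(p,q,velocity=.06);print(np.round(status.read_force(),1))
set_gripper(.55)
T=np.array(status.read_ee_pos());x=R.from_quat(q).apply([1,0,0])
manip.servo_line(T+[0,0,.14]+.03*x,velocity=.2);manip.sleep(.3)
m=optics.camera_model('wrist');f,d=optics.camera('wrist');cv2.imwrite('pics/v.png',f[:,:,::-1])
v,u=np.mgrid[0:400,0:640];u=u.ravel();v=v.ravel();zz=d[v,u];k=zz>0
P=bp(m,np.c_[u,v][k],zz[k]);col=f.reshape(-1,3)[k].astype(int);w=P[:,:2]-C
br=(col.max(1)>105)&(col.max(1)-col.min(1)<30)&(P[:,2]>.064)&(P[:,2]<.13)&(np.hypot(*w.T)<.16)
l=np.radians(188);L=np.array([np.cos(l),np.sin(l),-.17]);L/=np.linalg.norm(L);Y=np.cross(L,Z);Y/=np.linalg.norm(Y)
e,r,rm=fitkey(P[br],np.c_[np.cross(Y,-L),Y,-L],np.r_[C,.097]);L=-r[:,2]
print('elbow',e.round(4),'tip',(e+.049*r[:,0]).round(4),'yaw',np.degrees(np.arctan2(L[1],L[0]))%360,'sag',-L[2],rm,status.read_t())
E
```

```text
24.4083
188 187.8 ft -1.7 mz 0.09 total -0.10
186 185.9 ft 0.2 mz 0.15 total 0.17
184 184.0 ft 0.2 mz -0.03 total -0.01
182 182.1 ft 0.5 mz 0.28 total 0.33
180 180.4 ft 3.4 mz -0.62 total -0.24
178 178.3 ft 11.8 mz -0.45 total 0.87
176 176.1 ft 0.7 mz -0.02 total 0.06
174 174.1 ft 8.0 mz -0.03 total 0.87
[ 0.2  0.3 -1.7]
elbow [0.5094 0.0829 0.1139] tip [0.5168 0.0828 0.0655] yaw 187.98710726597068 sag 0.14894030615173354 0.002164805574695936 28.4667
```

View pics/v.png

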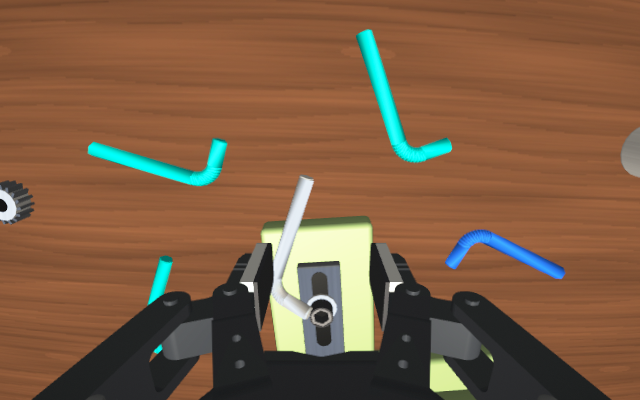

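The lean lifted the key out. It now lies with its elbow at (280,290), long tip at (307,182) and short tip on the screw head at (312,315). The socket itself is visible at (321,315). I'll fit the key's pose and recover it.

```bash
python3 - <<'E'
from turn import *
m=optics.camera_model('wrist');f,d=optics.camera('wrist');np.savez('pics/v.npz',p=f,d=d,T=m['T'])
pts=np.array([(306,184),(293,235),(280,288),(295,304),(308,313),(321,316)])
X=bp(m,pts,[d[v,u] for u,v in pts]);print(X.round(3).tolist())
v,u=np.mgrid[170:330,262:330];u=u.ravel();v=v.ravel();zz=d[v,u];k=zz>0
P=bp(m,np.c_[u,v][k],zz[k]);col=f[v,u][k].astype(int)
E0=X[2]-[0,0,.007];L=X[0]-X[2];L/=np.linalg.norm(L);x=X[4]-X[2];x-=L*(x@L);x/=np.linalg.norm(x)
R0=np.c_[x,np.cross(-L,x),-L]
from scipy.spatial import cKDTree
dd=cKDTree(LINE).query((P-E0)@R0)[0]
br=(col.max(1)>100)&(col.max(1)-col.min(1)<30)&(dd<.02)&(P[:,2]>.045)&(np.hypot(*(P[:,:2]-[.5225,.0945]).T)>.0135)
e,r,rm=fitkey(P[br],R0,E0)
print(br.sum(),'elbow',e.round(4),'short',(e+.049*r[:,0]).round(4),'long',(e-.133*r[:,2]).round(4),'R',r.round(3).tolist(),rm)
np.savez('key2.npz',E=e,R=r)
c=f[285:345,285:360,::-1];cv2.imwrite('pics/hex.png',cv2.resize(c,None,fx=8,fy=8,interpolation=cv2.INTER_CUBIC))
print(onz(m,[[321,315.5]],.0615),status.read_t())
E
```

```text
[[0.383, 0.076, 0.044], [0.436, 0.064, 0.044], [0.498, 0.05, 0.045], [0.507, 0.067, 0.059], [0.514, 0.081, 0.064], [0.529, 0.095, 0.049]]
1057 elbow [0.5046 0.0401 0.0398] short [0.5158 0.0833 0.0599] long [0.3761 0.0742 0.0379] R [[0.228, -0.118, 0.966], [0.882, -0.395, -0.257], [0.412, 0.911, 0.014]] 0.0026158278104381825
[[0.51847984 0.09468484 0.0615    ]] 28.5167
```

View pics/hex.png

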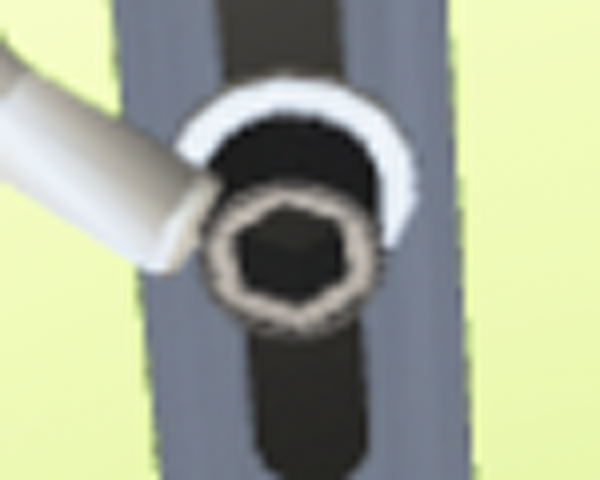

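```bash
python3 - <<'E'
from turn import *
from scipy.spatial import cKDTree
f=np.load('pics/v.npz');m=optics.camera_model('wrist');m['T']=f['T'];d=f['d'];p=f['p']
c=np.array([(288,203),(345,228),(347,283),(297,305),(240,283),(235,228)])/8+285-.44
X=onz(m,c,.0615);ce=X.mean(0);w=X-ce
print('centre',ce.round(4),'corner ang',np.degrees(np.arctan2(w[:,1],w[:,0])).round(1)%60,'rad',np.hypot(w[:,0],w[:,1]).round(4))
# slide/bed edge directions: machine yaw from the slide edges in the crop
e=onz(m,np.array([(114,0),(158,480),(445,0),(470,480)])/8+285-.44,.035);print('slide yaw',[np.degrees(np.arctan2(*(e[i]-e[j])[[1,0]])).round(1) for i,j in((1,0),(3,2))])
k=np.load('key2.npz');E,Rk=k['E'],k['R']
v,u=np.mgrid[165:330,255:330];u=u.ravel();v=v.ravel();z=d[v,u];P=bp(m,np.c_[u,v],z);col=p[v,u].astype(int)
for it in range(3):
    dd=cKDTree(LINE).query((P-E)@Rk)[0]
    br=(col.max(1)>100)&(col.max(1)-col.min(1)<28)&(dd<(.02,.014,.011)[it])&(P[:,2]>.033)&(np.hypot(*(P[:,:2]-ce[:2]).T)>.0135)
    E,Rk,rm=fitkey(P[br],Rk,E)
    print(br.sum(),rm,E.round(4),'short',(E+.049*Rk[:,0]).round(4),'long',(E-.133*Rk[:,2]).round(4))
print(Rk.round(3).tolist());np.savez('key2.npz',E=E,R=Rk)
E
```

```text
centre [0.5197 0.0948 0.0615] corner ang [5.6 3.8 0.7 6.7 4.8 2.1] rad [0.0081 0.0081 0.0084 0.0079 0.0081 0.0085]
slide yaw [np.float64(5.2), np.float64(5.7)]
2277 0.0023302308729800754 [0.503  0.0403 0.0395] short [0.5148 0.0842 0.0577] long [0.3748 0.0758 0.0369]
2190 0.001665904982380682 [0.5039 0.04   0.0395] short [0.5155 0.0834 0.0591] long [0.3758 0.0756 0.0369]
2080 0.0008417599543294428 [0.5048 0.04   0.0395] short [0.5162 0.0827 0.0607] long [0.3766 0.0753 0.0369]
[[0.231, -0.132, 0.964], [0.871, -0.413, -0.265], [0.433, 0.901, 0.019]]
```

```bash
python3 - <<'E'
from turn import *
f=np.load('pics/v.npz');m=optics.camera_model('wrist');m['T']=f['T'];g=cv2.cvtColor(f['p'],cv2.COLOR_RGB2GRAY).astype(np.float32)
th=np.radians(np.arange(0,360,3))
for z in (.0615,.060):
  u0=proj(m,[.5197,.0948,.0615])[0]
  c0=onz(m,[u0],z)[0][:2]
  for r in (.0065,.007,.0075,.008,.0085,.009):
    best=None
    for dx in np.arange(-.001,.0011,.0005):
      for dy in np.arange(-.001,.0011,.0005):
        P=np.c_[c0[0]+dx+r*np.cos(th),c0[1]+dy+r*np.sin(th),0*th+z];uv=proj(m,P).astype(np.float32)
        s=cv2.remap(g,uv[:,0].reshape(1,-1),uv[:,1].reshape(1,-1),cv2.INTER_CUBIC)[0]
        H=np.fft.rfft(s)/len(s);q=abs(H[6])-abs(H[1])*.3
        if best is None or q>best[0]: best=(q,abs(H[6]),abs(H[1]),np.degrees((np.pi-np.angle(H[6]*1))/-6*-1)%60,dx,dy,s.mean())
    print(z,r,np.round(best,4))
E
```

```text
0.0615 0.0065 [ 4.9292  5.5946  2.2179  8.5773  0.      0.     45.1814]
0.0615 0.007 [10.1697 11.7405  5.236   9.9887  0.      0.     70.4897]
0.0615 0.0075 [ 13.5702  15.6821   7.0398  10.7811   0.       0.     106.952 ]
0.0615 0.008 [ 12.3403  14.2119   6.2387  11.3427   0.       0.     141.1753]
0.0615 0.0085 [  7.8744   9.1517   4.2577  11.3891   0.       0.     165.6963]
0.0615 0.009 [ 3.77810e+00  4.30980e+00  1.77220e+00  1.07430e+01 -5.00000e-04
 -1.00000e-03  1.58946e+02]
0.06 0.0065 [ 4.5746  5.1821  2.0251  8.6107  0.      0.     44.0656]
0.06 0.007 [ 9.7998 11.3445  5.1487  9.8276  0.      0.     68.0348]
0.06 0.0075 [ 13.3694  15.4821   7.0423  10.7192   0.       0.     103.9951]
0.06 0.008 [ 12.704   14.603    6.33    11.2805   0.       0.     138.6492]
0.06 0.0085 [  8.2801   9.6326   4.5081  11.4524   0.       0.     164.0405]
0.06 0.009 [4.020100e+00 4.435200e+00 1.383700e+00 1.005320e+01 5.000000e-04
 0.000000e+00 1.738043e+02]
```

```bash
cat > st.py <<'E'
from turn import *
k=np.load('key2.npz');E,Rk=k['E'],k['R']
S2=np.array([.5210,.0948])
s=.092
def krot(x,z): x=np.array(x,float);z=np.array(z,float);return np.c_[x,np.cross(z,x),z]
def tool(Ek,Rk,al,cl,s,back=0,up=0):   # al,cl: approach, closing axes in key frame
    a=Rk@al;p=Ek-s*Rk[:,2]+(.019-back)*a+[0,0,up];return p,quat(a,Rk@cl)
def n1(b,sg): return np.array([-.5*np.cos(b),-.866*np.cos(b),-np.sin(b)]),sg*np.array([-.866,.5,0])
def n2(t,sg): return np.array([np.cos(t),0,-np.sin(t)]),sg*np.array([0,1.,0])
def up_key(th,dz=0): 
    t=np.radians(th);return np.r_[S2,.048+.133+dz],krot([np.cos(t),np.sin(t),0],Z)
def fin_key(Ld,dz=0):
    l=np.radians(Ld);L=np.array([np.cos(l),np.sin(l),0]);return np.r_[S2,.048+.049+dz],krot(-Z,-L)
E
python3 - <<'E'
from st import *
ik=lambda pq:manip.inverse_kinematics(*pq)
fm=lambda x:None if x is None else np.round(x,2).tolist()
for b in (5,15,25):
  for sg in (1,-1):
    A=n1(np.radians(b),sg);print('S1',b,sg,fm(ik(tool(E,Rk,*A,s))),fm(ik(tool(E,Rk,*A,s,up=.12))))
    for th in (73.5,133.5):
      print('   ins',th,fm(ik(tool(*up_key(th),*A,s))),fm(ik(tool(*up_key(th,.06),*A,s))),fm(ik(tool(*up_key(th),*A,s,back=.08))))
for t in (15,25,35):
  for sg in (1,-1):
    A=n2(np.radians(t),sg)
    for th in (73.5,133.5):print('S2',t,sg,th,[fm(ik(tool(*up_key(th),*A,.055,back=bk,up=u))) for bk,u in((0,0),(.08,0),(0,.08))])
    print('   fin',[fm(ik(tool(*fin_key(L,u),*A,.055))) for L,u in((193,0),(193,.06),(253,0),(133,0))])
E
```

```text
S1 5 1 [0.63, -0.3, -0.61, -0.01, -1.36, 0.67] [0.63, -0.37, -0.44, -0.01, -1.6, 0.66]
   ins 73.5 [0.92, 0.13, -1.04, 1.39, -1.55, -1.18] [0.92, -0.01, -1.05, 1.39, -1.58, -1.04] [1.2, 0.14, -0.99, 1.13, -1.67, -1.18]
   ins 133.5 [-0.15, -0.87, -1.06, -1.82, -0.4, -2.83] None None
S1 5 -1 [0.63, -0.3, -0.61, -0.01, -1.36, -2.48] [0.63, -0.37, -0.44, -0.01, -1.6, -2.48]
   ins 73.5 [0.92, 0.13, -1.04, 1.39, -1.55, 1.96] [0.92, -0.01, -1.05, 1.39, -1.58, 2.1] [1.2, 0.14, -0.99, 1.13, -1.67, 1.96]
   ins 133.5 [-0.15, -0.87, -1.06, -1.82, -0.4, 0.31] None None
S1 15 1 [0.53, -0.13, -0.45, -0.12, -1.48, 0.79] [0.53, -0.21, -0.29, -0.12, -1.71, 0.76]
   ins 73.5 [0.95, -0.0, -1.04, 1.28, -1.44, -1.04] [0.96, -0.12, -1.02, 1.25, -1.49, -0.91] [1.2, -0.02, -0.99, 1.06, -1.59, -1.04]
   ins 133.5 None None None
S1 15 -1 [0.53, -0.13, -0.45, -0.12, -1.48, -2.36] [0.53, -0.21, -0.29, -0.12, -1.71, -2.38]
   ins 73.5 [0.95, -0.0, -1.04, 1.28, -1.44, 2.1] [0.96, -0.12, -1.02, 1.25, -1.49, 2.23] [1.2, -0.02, -0.99, 1.06, -1.59, 2.1]
   ins 133.5 None None None
S1 25 1 [0.45, 0.02, -0.3, -0.22, 
[... 2289 characters left out ...]
 -1.51, 0.02], [-0.11, -0.24, -0.22, -0.95, -1.43, -0.12]]
S2 35 1 133.5 [[0.06, 0.43, 0.31, -0.78, -2.05, 0.55], [-0.01, 0.53, 0.53, -0.8, -2.18, 0.51], [0.05, 0.37, 0.4, -0.84, -2.15, 0.44]]
   fin [[0.49, 0.28, 0.01, -0.16, -1.9, -1.84], [0.49, 0.24, 0.08, -0.16, -2.0, -1.85], [0.69, 0.12, -0.33, 0.32, -1.64, -1.05], [0.27, 0.15, -0.01, -0.54, -1.71, -2.66]]
S2 35 -1 73.5 [None, None, None]
S2 35 -1 133.5 [[0.06, 0.43, 0.31, -0.78, -2.05, -2.59], [-0.01, 0.53, 0.53, -0.8, -2.18, -2.63], [0.05, 0.37, 0.4, -0.84, -2.15, -2.7]]
   fin [[0.49, 0.28, 0.01, -0.16, -1.9, 1.31], [0.49, 0.24, 0.08, -0.16, -2.0, 1.29], [0.69, 0.12, -0.33, 0.32, -1.64, 2.09], [0.27, 0.15, -0.01, -0.54, -1.71, 0.48]]
```

```bash
cat >> st.py <<'E'
def insert(fn,z0=.016,depth=0.,lim=12):
    """fn(dz,dx,dy)->(p,q). go down with force watch and a small ring search"""
    p,q=fn(z0,0,0);manip.servo_line(p,q,velocity=.2);manip.sleep(.1)
    off=np.array(status.read_ee_pos())-p;f0=np.array(status.read_force());print('off',off.round(4))
    ring=[(0,0),(.0012,0),(-.0012,0),(0,.0012),(0,-.0012),(.0012,.0012),(-.0012,-.0012),(.0012,-.0012),(-.0012,.0012)]
    for dx,dy in ring:
        dz=.014;ok=True
        while dz>depth:
            dz=max(dz-.0035,depth);p,q=fn(dz,dx,dy);manip.servo_line(p-off,q,velocity=.04)
            f=np.array(status.read_force())-f0
            if f[2]>lim and dz>.004: ok=False;break
            if f[2]>20: break
        print((dx,dy),round(dz,4),f.round(1),np.array(status.read_ee_pos())-p)
        if ok:return True
        p,q=fn(.0145,dx,dy);manip.servo_line(p-off,q,velocity=.06)
    return False
E
python3 - <<'E'
from st import *
A=n1(np.radians(25),1)
set_gripper(.5,90)
p,q=tool(E,Rk,*A,s,up=.06);manip.reach(p,q)
p,q=tool(E,Rk,*A,s);manip.servo_line(p,q,velocity=.15);print('F',np.round(status.read_force(),1))
set_gripper(0.,90);print('gap',status.read_finger_gap(),status.read_t())
manip.servo_line(p+[0,0,.10],velocity=.3)
p,q=tool(*up_key(73.5,.07),*A,s);manip.reach(p,q);print(status.read_t(),status.read_finger_gap())
def fn(dz,dx,dy):
    e,r=up_key(73.5,dz);return tool(e+[dx,dy,0],r,*A,s)
print(insert(fn),status.read_t(),np.round(status.read_force(),1))
f,_=optics.camera('top');g,_=optics.camera('wrist')
cv2.imwrite('pics/x.png',np.hstack([cv2.resize(f[130:230,240:360,::-1],(360,300)),cv2.resize(g[:,:,::-1],(420,300))]))
E
```

```text
F [ 0.7 -0.8  0. ]
gap 0.14171276540679661 32.3167
34.2167 0.13911955910076354
off [0.0005 0.0003 0.0015]
(0, 0) 0.0 [7.3 0.5 0.7] [-4.37663794e-05  5.22471878e-04 -1.22771439e-03]
True 36.0583 [ 6.8  1.1 -1.3]
```

View pics/x.png

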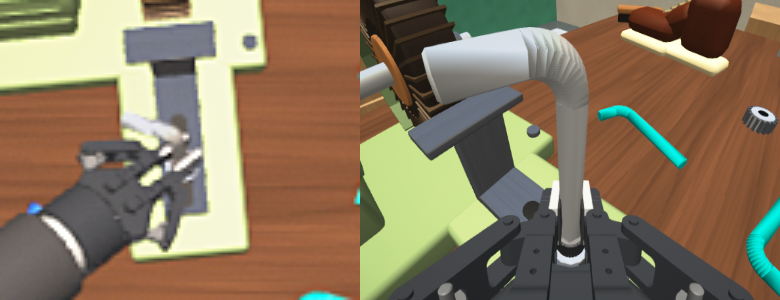

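```bash
python3 - <<'E'
from st import *
from scipy.spatial import cKDTree
set_gripper(.5,90)
a=R.from_quat(status.read_tool_rot()).apply([0,0,1]);T=np.array(status.read_ee_pos())
manip.servo_line(T-.08*a+[0,0,.02],velocity=.3)
manip.set_joints([.4,-.4,.1,0,-1.6,-.4]);print(status.read_t(),status.read_ee_pos())
e0,r0=up_key(73.5);r0=r0@R.from_rotvec([0,.1,0]).as_matrix();e0=np.r_[S2,.048]+.133*r0[:,2]
A=n2(np.radians(25),1)
p,q=tool(e0,r0,*A,.055,back=.10);manip.reach(p,q);manip.sleep(.05);print(status.read_t())
m=optics.camera_model('wrist');f,d=optics.camera('wrist');np.savez('pics/y.npz',p=f,d=d,T=m['T'])
v,u=np.mgrid[0:400,0:640];u=u.ravel();v=v.ravel();z=d[v,u];k=z>0;P=bp(m,np.c_[u,v][k],z[k]);col=f.reshape(-1,3)[k].astype(int)
e,r=e0,r0
for t in (.03,.015,.011):
    dd=cKDTree(LINE).query((P-e)@r)[0];br=(col.max(1)>80)&(col.max(1)-col.min(1)<30)&(dd<t)&(P[:,2]>.068)
    e,r,rm=fitkey(P[br],r,e);print(br.sum(),rm,'de',((e-e0)@r0).round(4),'rot',R.from_matrix(r0.T@r).as_rotvec().round(3),'tip',(e-.133*r[:,2]).round(4),'yaw',np.degrees(np.arctan2(r[1,0],r[0,0])))
np.savez('key3.npz',E=e,R=r)
E
```

```text
38.4333 [0.52405592 0.00853341 0.47421651]
39.6917
3066 0.0006212630176036553 de [-0.0042 -0.0106 -0.0003] rot [ 0.079 -0.027 -0.016] tip [0.5209 0.0943 0.0482] yaw 72.49861897896044
3066 0.0006212630186895952 de [-0.0042 -0.0106 -0.0003] rot [ 0.079 -0.027 -0.016] tip [0.5209 0.0943 0.0482] yaw 72.4985925349337
3066 0.0006212630186895953 de [-0.0042 -0.0106 -0.0003] rot [ 0.079 -0.027 -0.016] tip [0.5209 0.0943 0.0482] yaw 72.4985925349337
```

```bash
python3 - <<'E'
from st import *
k=np.load('key3.npz');e,r=k['E'],k['R'];A=n2(np.radians(25),1);S2[:]=[.5210,.0946]
p,q=tool(e,r,*A,.055);manip.servo_line(p,q,velocity=.16)
set_gripper(0.,120);print('gap',status.read_finger_gap(),status.read_t())
manip.servo_line(p+.025*r[:,2],q,velocity=.12)
manip.servo_line(p+.025*r[:,2]+[0,0,.06],q,velocity=.3)
L0=192.5
def fn(dz,dx,dy,L=L0):
    ee,rr=fin_key(L,dz);return tool(ee+[dx,dy,0],rr,*A,.055)
manip.reach(*fn(.06,0,0));print(status.read_t(),status.read_finger_gap())
ok=insert(fn);print(ok,status.read_t())
if ok:
    pa=np.array(status.read_ee_pos());off=np.array([.0005,.0003,.0012]);L=L0
    while status.read_t()<49:
        L-=2.5;p,q=fn(0,0,0,L);manip.servo_line(p-off,q,velocity=.05)
        T=np.array(status.read_ee_pos());f=np.array(status.read_force());mz=status.read_ft_torque()[2]
        w=T[:2]-S2;rr=np.hypot(*w);tq=(w[0]*f[1]-w[1]*f[0])
        qa=R.from_quat(status.read_tool_rot()).apply([0,0,1]);cmd=R.from_quat(q).apply([0,1,0]);act=R.from_quat(status.read_tool_rot()).apply([0,1,0])
        print(L,'r %.3f'%rr,'f',f.round(1),'rxF %.2f mz %.2f'%(tq,mz),'yaw lag',np.degrees(np.arctan2(act[1],act[0])-np.arctan2(cmd[1],cmd[0])).round(2))
        if tq+mz>2.3 or tq+mz<-2.3: break
print(status.read_t())
E
```

```text
gap 0.13646536398677173 40.8917
43.1417 0.1356344450513392
off [ 0.0001 -0.0004  0.0009]
(0, 0) 0.0 [6.  1.9 3.2] [ 0.00088754  0.00082166 -0.0008788 ]
True 44.9167
190.0 r 0.062 f [7.7 3.3 1.5] rxF -0.12 mz -0.06 yaw lag -0.01
187.5 r 0.062 f [7.3 2.1 0.9] rxF -0.07 mz -0.08 yaw lag -0.01
185.0 r 0.062 f [8.4 2.5 1.2] rxF -0.11 mz 0.18 yaw lag 0.0
182.5 r 0.062 f [ 9.   0.9 -0.4] rxF -0.03 mz 0.65 yaw lag 0.03
180.0 r 0.062 f [ 9.5 -0.7 -1. ] rxF 0.05 mz 1.29 yaw lag 0.06
177.5 r 0.062 f [10.5 -3.  -0.8] rxF 0.17 mz 1.95 yaw lag 0.09
175.0 r 0.062 f [10.  -4.7 -1.5] rxF 0.26 mz 2.60 yaw lag 0.13
46.6667
```

```bash
python3 - <<'E'
from st import *
from scipy.spatial import cKDTree
A=n2(np.radians(25),1);S2[:]=[.5210,.0946]
p,q=tool(*fin_key(185.5),*A,.055);manip.servo_line(p-[.0005,.0003,.0012],q,velocity=.06);print(np.round(status.read_force(),1),round(status.read_ft_torque()[2],2))
set_gripper(.45)
a=R.from_quat(status.read_tool_rot()).apply([0,0,1]);T=np.array(status.read_ee_pos())
manip.servo_line(T-.10*a,velocity=.2);manip.sleep(.15);print(status.read_t())
for c in ('wrist','top'):
    m=optics.camera_model(c);f,d=optics.camera(c)
    v,u=np.mgrid[0:400,0:640];u=u.ravel();v=v.ravel();z=d[v,u];k=z>0;P=bp(m,np.c_[u,v][k],z[k]);col=f.reshape(-1,3)[k].astype(int)
    l=np.radians(186);L=np.array([np.cos(l),np.sin(l),-.17]);L/=np.linalg.norm(L);Y=np.cross(L,Z);Y/=np.linalg.norm(Y)
    r=np.c_[np.cross(Y,-L),Y,-L];e=np.r_[S2,.048]-.049*r[:,0]
    for t in (.025,.012):
        dd=cKDTree(LINE).query((P-e)@r)[0];br=(col.max(1)>100)&(col.max(1)-col.min(1)<30)&(dd<t)&(P[:,2]>.066)
        if br.sum()<30:print(c,br.sum());break
        e,r,rm=fitkey(P[br],r,e)
        print(c,br.sum(),rm,'elbow',e.round(4),'tip',(e+.049*r[:,0]).round(4),'sag',r[2,2],'yaw',np.degrees(np.arctan2(-r[1,2],-r[0,2]))%360)
print(status.read_t())
E
```

```text
[8.8 1.6 0.1] 0.19
48.1833
wrist 3247 0.0006091520797868373 elbow [0.5142 0.0948 0.0968] tip [0.5224 0.095  0.0485] sag 0.1638117684401792 yaw 190.3331206017923
wrist 3247 0.0006091520857854076 elbow [0.5142 0.0948 0.0968] tip [0.5224 0.095  0.0485] sag 0.16381171264891048 yaw 190.33312008922422
top 224 0.0017375820437927343 elbow [0.5164 0.0944 0.0971] tip [0.525  0.0908 0.049 ] sag 0.15870536824514808 yaw 190.98746405018633
top 223 0.0017025338658356926 elbow [0.5164 0.0944 0.0971] tip [0.525  0.0908 0.0489] sag 0.1588225428281193 yaw 190.99116169058496
48.2833
```

The key is fully seated by its short arm: the tip is at 48.5 mm and the sag is 0.16 rad. The screw is at its stop and the robot is clear, so I'm handing in.

```bash
python3 -c "
from bench import manip,status
print(manip.close_job(),status.read_t())"
```

```text
the job is handed in; nothing more can be done
the job is handed in; nothing more can be done
```

I handed the job in with the key seated by its short arm and, by torque (2.9 N m and still rising, against 1.5 N m to turn it), the clamp screw hard against its stop; a second lean pulled the key out, so I stood it back in the screw by its long arm, flipped it again and re-leaned, never went near the boot, can or cutter, and viewed 11 pictures instead of 10.

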